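# Night lamp into the shelf's post holder

### The job

The night lamp has finished charging: lift it out of its dock, slide its steel stem down into the post holder on the corner shelf and press it gently home, until the stem stands on the seat inside and the spring plunger has snapped into the groove. Then flip the toggle on top of the lamp over to switch it on, and leave the lamp standing there. Do not force the holder, and leave the other things on the shelf where they are.

Things in the scene. Friction and masses are not known exactly. Their poses are not given: they have to be found in the camera images.
- lamp: Night lamp, about 220 g, standing upright. Origin: lower end of the stem, on its axis; z up the stem. Stem from 0 to 94 mm; above it a 50 mm square base plate to 100 mm, the square opal shade to hold it by, 46 by 46 mm with faces square to the lamp's x and y, from 100 to 150 mm, then a cap 40 mm square up to 155 mm, with the metal toggle in its middle.
- stem_tip (a point): Lower end of the lamp's stem, on its axis (same point as the lamp's origin). Polished steel stem 18 mm in diameter with a domed (half-ball) end; a groove 3 mm deep and 9 mm wide runs round it, its middle 44 mm above this end.
- toggle (a joint): Smooth metal toggle on top of the lamp, hinged about the lamp's y axis 156 mm above the stem's end. 0 = off, leaning to the lamp's -x by 0.45 rad; 0.9 = fully on, leaning to +x by 0.45 rad; on from about 0.6. It stays where it is left; about 0.5 N at its tip, along the lamp's +x, moves it.
- toggle_tip (a point): Centre of the 7 mm ball at the toggle's end, 18 mm from its hinge; off, it is 8 mm to the lamp's -x side of the axis and 173 mm above the stem's lower end, 18 mm above the cap.
- dock: Charging dock, fixed on the counter: a block 70 by 70 by 100 mm. Origin: centre of its underside. The stem hangs in its upright 22 mm hole, 96 mm deep, and the lamp's base plate rests on its top, so the stem's end is 6 mm above the counter.
- shelf: White plastic corner shelf, fixed: a quarter circle of radius 305 mm, top 60 mm above the counter, between two low tiled walls (128 mm high, 310 mm long). Origin: inside corner of the walls at counter height; the corner points to its +x, the walls run from it at 45 degrees either side of its -x, the round edge faces -x.
- holder_rim (a point): Post holder on the shelf: upright aluminium block 36 by 36 mm, 90 mm high, with a 20 mm bore open at the top. This point: centre of the bore's mouth, 150 mm above the counter. The stem stops on a seat inside, set by a screw at an unmeasured height, 50 to 80 mm below the mouth. Home is felt as the push rising to 6 to 8 N and the stem going no further; a push over 15 N is forcing the holder.
- plunger (a joint): How far the spring plunger in the holder's -y side is pressed back (m): 0 with the bore empty, 0.003 to 0.006 with the plain stem riding past, 0.0005 to 0.0025 with its nose in the groove. It is 44 mm above the seat, so nose and groove meet as the stem seats. Spring 1.7 N plus 0.7 N per mm; the stem needs 2 to 5 N down to wedge it back, then 1 to 3 N. Its knob reaches 39 mm from the bore's axis.
- shampoo: Closed shampoo bottle, 52 mm in diameter and 145 mm high, standing on the shelf. Origin: centre of its underside.
- soap_dish: Clay soap dish with a piece of soap, 110 by 75 by 20 mm (soap to 30 mm), on the shelf. Origin: centre of its underside.
- elastic_box: Small closed box for hair elastics, 57 by 44 by 36 mm, on the shelf. Origin: centre of its underside.
- comb: Comb, 130 by 26 by 5 mm, lying on the shelf near the round edge. Origin: centre of its underside, long side along its y.
There are look-alikes about, which are no part of the job. Of the things like the lamp, leave any that is yellow; of the rest the larger one is meant.

How it is judged:
By the outcome, as a careful person would: the job done as asked, in the order asked, and still so for the second after the job is handed in, with the robot touching nothing.
It also fails if it takes over 66 s, if anything falls off the work surface, if the arm or the gripper's body presses on something with over 40 N, if the wrist force passes 120 N, or if a joint passes its speed limit or range.

### The arm

A 7-joint arm with a two-finger parallel gripper is mounted at the origin on the work surface. World frame = base frame: x ahead of the robot, y to its left, z up, the work surface at z = 0. Lengths are in m, angles in rad, forces in N, time in s.
With the tool pointing down it reaches from about 0.4 to 0.85 m from the base axis. Payload 10.4 kg.
Tool frame: the origin (TCP) lies on the centre line of the jaws, within the pads' length; the fingertips stand 11 mm ahead of it and the grasp point (between the pads) lies 8 mm behind it (manip.finger_overhang is the distance from the TCP to the fingertips, in m); z points along the fingers, y is the line along which they close (so a half turn about z gives the same grasp; the last joint's range is limited). The gripper opens to 85 mm and grips with 20 to 120 N. Pads are 22 mm wide; open, the fingers measure 114 mm over their backs; the gripper's body (76 mm by 85 mm) begins 54 mm behind the grasp point. The pads swing forward as they close: fully open they stand 13 mm farther back than shut.
Start: joints at [-1.363, 0.332, -0.065, 1.46, 0.022, 1.35, -0.088], TCP at [0.143, 0.608, 0.219] pointing down, gripper open.
Joint ranges: [-2.6, 2.6], [-0.5, 2.12], [-1.47, 1.34], [0.16, 2.42], [-1.27, 4.41], [0.06, 2.06], [-2.6, 2.6]. Speed limits (rad/s): [2.22, 2.22, 2.79, 2.79, 3.14, 3.14, 3.14].

### API

Orientations are given as a unit quaternion [x, y, z, w].
In Python, from workcell import manip, imaging, workorder gives the robot as it stands.
- The arm moves only by the tool jog_arm, never from a script. Its argument "deltas" is a list of rows, each an object with "gripper": the opening, from 0 (shut) to 1 (fully open); "offset": the shift along the tool's x, y, z in m, a list of three; "rotation": the turn, a rotation vector about the tool's x, y, z in degrees, a list of three. In form: [{"gripper": gripper, "offset": [tx, ty, tz], "rotation": [ax, ay, az]}, ...]. A call has 1 to 20 rows; each row shifts and turns the commanded pose from where the row before left it, along the tool's axes as they then stand; what a row does not reach is not made up. A row lasts 1/10 s, in which the tool goes at most 50 mm and 8.59 degrees, less where a joint would pass 70% of its speed; a pose out of reach is approached as far as the arm can. A call with a gripper value outside its range is refused whole. The fingers move at their own pace and stop on an object; "newtons" is the grip in N (left out, the last holds). Time passes only in rows, so rows that do not move let the fingers close. It gives the time, the measured TCP pose, the force, the opening and the grip force at its end, in the units of the state.
- manip.get_obs(): the state, without advancing time (a new reading comes with each control period).
- imaging.camera(name): name is "scene" or "top" or "wrist"; returns the picture (400x640x3 uint8, blue, green, red); there is no depth.
- imaging.camera_model(name): a dict with "camera_matrix" (3x3 intrinsics, pixels), "world_to_cam" (4x4, takes a point from world to camera coordinates); the wrist camera has in their place "hand_eye" (4x4, takes a point from camera to tool coordinates, whose origin is the TCP and whose axes are the flange's). Camera axes: x right, y up, looking along -z (the intrinsics and any distortion apply to the point x, -y, -z); pixel columns grow to the right and rows downward; lengths in m; the calibration is good to about 2 mm. A picture is of the moment at which its call begins: read the wrist's pose just before it. camera_model takes no time and is no camera call.
- workorder.hand_in(): hands the job in; it is judged then, once.
The state is a dict: "clock": time; "joint_pos": joint angles; "joint_velocities": joint speeds; "tau": joint torques, N m; "position": TCP position; "ee_rot": TCP orientation; "ft_force": force on the tool from outside, world axes, zero at the start; "torque": the same for the moment, N m; "grip_width": opening from 0.0 (shut) to 1.0 (fully open); "grasp_force": force on a finger pad.
Only numpy, scipy, OpenCV 4.12 (cv2) and the standard library are available. Lean on these libraries where they do the work, as an engineer would, in place of code of your own. Each camera call takes 0.05 s, during which the arm holds its last target. There are 200 camera calls.

## Working session

There is one attempt and no reset: what is moved stays moved. The work goes in short steps, Python scripts to look and compute and a tool call to move; the robot and the scene stay as the last step left them, time stands still between calls to the robot, and variables do not carry over. Pictures are saved under pics/ and viewed, at most 10 in all, crops included, and the job is handed in when it is done.

Besides the shell and the picture viewer there is one more tool, called after ">>>" as a command line: name --argument value ..., lists and objects as JSON in quotes. jog_arm: Moves the arm, as the interface text tells. Its arguments: {"type":"object","properties":{"deltas":{"type":"array","items":{"type":"object","properties":{"gripper":{"type":"number"},"offset":{"type":"array","items":{"type":"number"}},"rotation":{"type":"array","items":{"type":"number"}}}}},"newtons":{"type":"number"}},"required":["deltas"]}

```bash
mkdir -p pics; ls
python3 - <<'E'
from workcell import manip, imaging, workorder
import cv2,json
o=manip.get_obs(); print({k:(v if not hasattr(v,'tolist') else v.tolist()) for k,v in o.items()})
for n in ["scene","top","wrist"]:
    im=imaging.camera(n); cv2.imwrite(f"pics/{n}0.png",im); print(n,imaging.camera_model(n))
E
```

```text
pics
{'clock': 0.0, 'joint_pos': [-1.3625761216515513, 0.3328875451730456, -0.0646847086432286, 1.460940593374829, 0.021580234752688013, 1.349877810061803, -0.0884938558368902], 'joint_velocities': [0.0016807739500121395, 0.0006348170776723659, -0.0012920190905177389, -0.0004173520353652038, 0.0014543685226371336, 0.00035127776058016666, 0.0009594483635494269], 'tau': [0.0002448991290293634, -62.54513740539551, 0.04924263688735664, -39.16031241416931, 0.01614610373508185, 0.009696616907604039, 2.582210498758286e-06], 'position': [0.14290435027903545, 0.6080460627590978, 0.21780644851361178], 'ee_rot': [0.11514991272314377, 0.9933478717643024, -0.0007071469293070227, -5.660745315372542e-05], 'ft_force': [0.003796886082023528, 0.9548751044995227, 0.06433045895568355], 'torque': [0.029310328141491957, -0.012746399739781193, -0.0015820443202230912], 'grasp_force': 0.0, 'grip_width': 0.9986871500444101}
scene {'camera_matrix': array([[413.29521382,   0.        , 323.80275505],
       [  0.        , 413.29521382, 196.19503608],
       [  0.        ,   0.        ,   1.        ]]), 'world_to
[... 524 characters left out ...]
97, -0.00438768,  0.11101565, -0.56266415],
       [-0.11098536,  0.00663226,  0.99379991, -1.08903674],
       [ 0.        ,  0.        ,  0.        ,  1.        ]])}
wrist {'camera_matrix': array([[278.77765769,   0.        , 319.44862123],
       [  0.        , 278.77765769, 196.27008893],
       [  0.        ,   0.        ,   1.        ]]), 'hand_eye': array([[-1.06401951e-03,  9.62612622e-01,  2.70879693e-01,
         6.77290283e-02],
       [ 9.99999375e-01,  1.11750208e-03, -4.32028082e-05,
        -1.46350365e-03],
       [-3.44296188e-04,  2.70879477e-01, -9.62613209e-01,
        -1.56178765e-01],
       [ 0.00000000e+00,  0.00000000e+00,  0.00000000e+00,
         1.00000000e+00]])}
```

View pics/scene0.png

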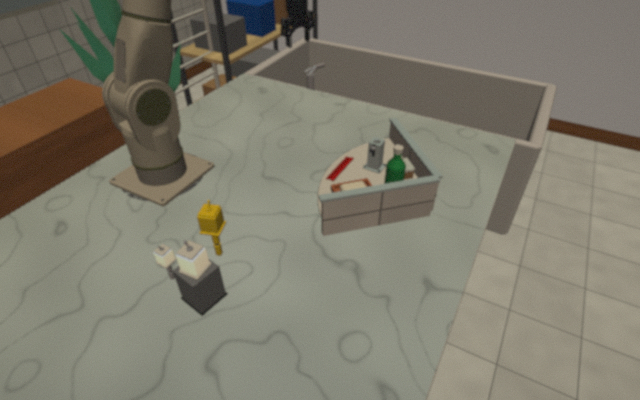

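View pics/top0.png

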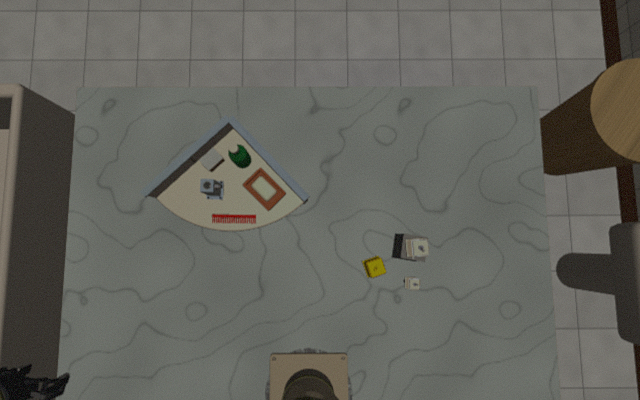

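The scene view shows the white lamp in its dark dock near (192,262), with the small look-alike at (164,257) and the yellow one at (211,220). The holder is at (376,155). In the top view the lamp is at about (421,248), the dock at (405,247) and the holder at (211,187). I'll enlarge these areas.

```bash
cat > h.py <<'E'
from workcell import manip, imaging, workorder
import cv2, numpy as np
from scipy.spatial.transform import Rotation as R
def cam(name, obs=None):
    m=imaging.camera_model(name); K=m["camera_matrix"]
    if name=="wrist":
        T=np.eye(4); T[:3,:3]=R.from_quat(obs["ee_rot"]).as_matrix(); T[:3,3]=obs["position"]
        return K, T@m["hand_eye"]
    return K, np.linalg.inv(m["world_to_cam"])
def ray(KT,px):
    K,T=KT; u,v=px
    d=np.array([(u-K[0,2])/K[0,0],-(v-K[1,2])/K[1,1],-1.]); return T[:3,3],T[:3,:3]@d
def onz(KT,px,z):
    o,d=ray(KT,px); return o+d*(z-o[2])/d[2]
def proj(KT,P):
    K,T=KT; c=np.linalg.inv(T)@np.append(P,1); return K[0,0]*c[0]/-c[2]+K[0,2], K[1,1]*-c[1]/-c[2]+K[1,2]
def tri(r1,r2):
    A=[];b=[]
    for o,d in (r1,r2):
        d=d/np.linalg.norm(d); P=np.eye(3)-np.outer(d,d); A.append(P); b.append(P@o)
    return np.linalg.lstsq(np.vstack(A),np.hstack(b),rcond=None)[0]
E
python3 - <<'E'
import cv2,numpy as np
t=cv2.imread('pics/top0.png'); s=cv2.imread('pics/scene0.png')
f=lambda im,x,y,w,h:cv2.resize(im[y:y+h,x:x+w],(400,300),interpolation=cv2.INTER_CUBIC)
cv2.imwrite('pics/c1.png',np.vstack([np.hstack([f(t,180,130,80,60+0),f(t,360,225,80,60)]),np.hstack([f(s,340,120,100,75),f(s,140,190,100,75)])]))
E
```

```text
(no output)
```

View pics/c1.png

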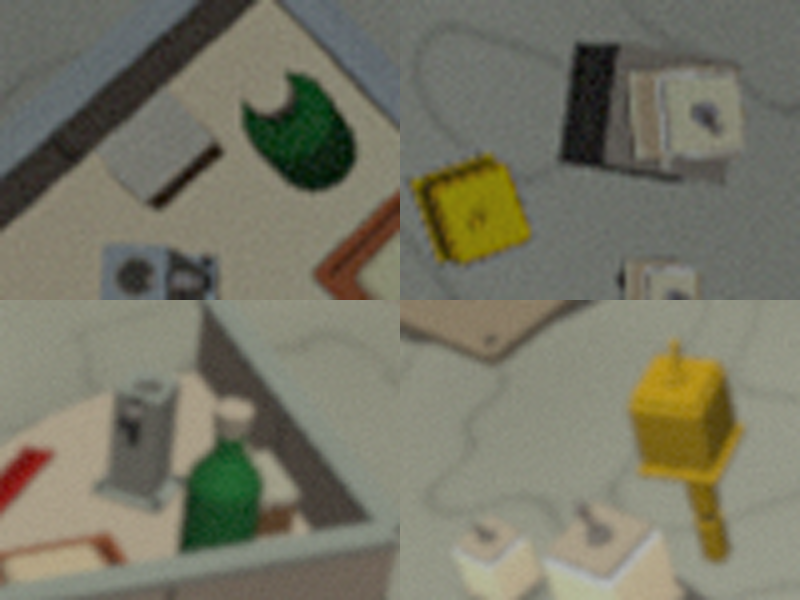

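The crop shows the bore mouth at top-view pixel (207,185), with the plunger knob to its right (world -y). The lamp's cap centre is at about (421,248).

Run:
```python
from h import *
T=cam("top");S=cam("scene")
print("lamp",onz(T,(420.8,247.6),.161))
print("rim",onz(T,(207,185),.15), "knob",onz(T,(219,185.5),.12))
print("rim scene", onz(S,(340+150/4,120+85/4),.15))
im=cv2.imread('pics/top0.png'); hsv=cv2.cvtColor(im,cv2.COLOR_BGR2HSV)
m=cv2.inRange(hsv,(40,90,20),(90,255,255)); x,y=np.where(m)[1].mean(),np.where(m)[0].mean(); print("shampoo px",x,y,onz(T,(x,y),.12))
o=manip.get_obs(); print(R.from_quat(o["ee_rot"]).as_matrix().round(3))
print("corner",onz(T,(230,122),.128))
```

```text
lamp [ 0.42731461 -0.30380062  0.161     ]
rim [0.60015238 0.27213791 0.15      ] knob [0.60347006 0.24669658 0.12      ]
rim scene [0.60188721 0.27574321 0.15      ]
shampoo px 205.00602409638554 196.90060240963857 [0.57125324 0.28518919 0.12      ]
[[-0.973  0.229 -0.   ]
 [ 0.229  0.973 -0.001]
 [-0.    -0.001 -1.   ]]
corner [0.78523634 0.21755316 0.128     ]
```

>>> jog_arm --deltas '[{"offset": [-0.036, -0.012, -0.013]}, {"offset": [-0.036, -0.012, -0.013]}, {"offset": [-0.036, -0.012, -0.013]}, {"offset": [-0.036, -0.012, -0.013]}, {"offset": [-0.036, -0.012, -0.013]}, {"offset": [-0.036, -0.012, -0.013]}, {"offset": [-0.036, -0.012, -0.013]}, {"offset": [-0.036, -0.012, -0.013]}, {"offset": [-0.024, -0.0355, 0]}, {"offset": [-0.024, -0.0355, 0]}, {"offset": [-0.024, -0.0355, 0]}, {"offset": [-0.024, -0.0355, 0]}, {"offset": [-0.024, -0.0355, 0]}, {"offset": [-0.024, -0.0355, 0]}, {"offset": [-0.024, -0.0355, 0]}, {"offset": [-0.024, -0.0355, 0]}, {"offset": [-0.024, -0.0355, 0]}, {"offset": [-0.024, -0.0355, 0]}]'

```text
schema error: expected keys gripper, offset, rotation
```

>>> jog_arm --deltas '[{"offset": [0.005, -0.0466, 0.005]}, {"offset": [0.005, -0.0466, 0.005]}, {"offset": [0.005, -0.0466, 0.005]}, {"offset": [0.005, -0.0466, 0.005]}, {"offset": [0.005, -0.0466, 0.005]}, {"offset": [0.005, -0.0466, 0.005]}, {"offset": [0.005, -0.0466, 0.005]}, {"offset": [0.005, -0.0466, 0.005]}, {"rotation": [0, 0, 8.5]}, {"rotation": [0, 0, 8.5]}, {"rotation": [0, 0, 8.5]}, {"rotation": [0, 0, 8.5]}, {"rotation": [0, 0, 8.5]}, {"rotation": [0, 0, 8.5]}, {"rotation": [0, 0, 8.5]}, {"rotation": [0, 0, 8.5]}, {"rotation": [0, 0, 8.5]}, {"rotation": [0, 0, 0]}]'

```text
schema error: expected keys gripper, offset, rotation
```

>>> jog_arm --deltas '[{"gripper": 1, "rotation": [0, 0, 0], "offset": [-0.036, -0.012, -0.013]}, {"gripper": 1, "rotation": [0, 0, 0], "offset": [-0.036, -0.012, -0.013]}, {"gripper": 1, "rotation": [0, 0, 0], "offset": [-0.036, -0.012, -0.013]}, {"gripper": 1, "rotation": [0, 0, 0], "offset": [-0.036, -0.012, -0.013]}, {"gripper": 1, "rotation": [0, 0, 0], "offset": [-0.036, -0.012, -0.013]}, {"gripper": 1, "rotation": [0, 0, 0], "offset": [-0.036, -0.012, -0.013]}, {"gripper": 1, "rotation": [0, 0, 0], "offset": [-0.036, -0.012, -0.013]}, {"gripper": 1, "rotation": [0, 0, 0], "offset": [-0.036, -0.012, -0.013]}, {"gripper": 1, "rotation": [0, 0, 0], "offset": [-0.024, -0.0355, 0]}, {"gripper": 1, "rotation": [0, 0, 0], "offset": [-0.024, -0.0355, 0]}, {"gripper": 1, "rotation": [0, 0, 0], "offset": [-0.024, -0.0355, 0]}, {"gripper": 1, "rotation": [0, 0, 0], "offset": [-0.024, -0.0355, 0]}, {"gripper": 1, "rotation": [0, 0, 0], "offset": [-0.024, -0.0355, 0]}, {"gripper": 1, "rotation": [0, 0, 0], "offset": [-0.024, -0.0355, 0]}, {"gripper": 1, "rotation": [0, 0, 0], "offset": [-0.024, -0.0355, 0]}, {"gripper": 1, "rotation": [0, 0, 0], "offset": [-0.024, -0.0355, 0]}, {"gripper": 1, "rotation": [0, 0, 0], "offset": [-0.024, -0.0355, 0]}, {"gripper": 1, "rotation": [0, 0, 0], "offset": [-0.024, -0.0355, 0]}]'

```text
clock: 1.95
position: [0.554, 0.0469, 0.3226]
ee_rot: [0.115, 0.993, 0.0, -0.0]
ft_force: [1.9, 0.2, -0.3]
grip_width: 0.999
grasp_force: 0.0
```

>>> jog_arm --deltas '[{"gripper": 1, "rotation": [0, 0, 0], "offset": [0.005, -0.0466, 0.005]}, {"gripper": 1, "rotation": [0, 0, 0], "offset": [0.005, -0.0466, 0.005]}, {"gripper": 1, "rotation": [0, 0, 0], "offset": [0.005, -0.0466, 0.005]}, {"gripper": 1, "rotation": [0, 0, 0], "offset": [0.005, -0.0466, 0.005]}, {"gripper": 1, "rotation": [0, 0, 0], "offset": [0.005, -0.0466, 0.005]}, {"gripper": 1, "rotation": [0, 0, 0], "offset": [0.005, -0.0466, 0.005]}, {"gripper": 1, "rotation": [0, 0, 0], "offset": [0.005, -0.0466, 0.005]}, {"gripper": 1, "rotation": [0, 0, 0], "offset": [0.005, -0.0466, 0.005]}, {"gripper": 1, "offset": [0, 0, 0], "rotation": [0, 0, 8.5]}, {"gripper": 1, "offset": [0, 0, 0], "rotation": [0, 0, 8.5]}, {"gripper": 1, "offset": [0, 0, 0], "rotation": [0, 0, 8.5]}, {"gripper": 1, "offset": [0, 0, 0], "rotation": [0, 0, 8.5]}, {"gripper": 1, "offset": [0, 0, 0], "rotation": [0, 0, 8.5]}, {"gripper": 1, "offset": [0, 0, 0], "rotation": [0, 0, 8.5]}, {"gripper": 1, "offset": [0, 0, 0], "rotation": [0, 0, 8.5]}, {"gripper": 1, "offset": [0, 0, 0], "rotation": [0, 0, 8.5]}, {"gripper": 1, "offset": [0, 0, 0], "rotation": [0, 0, 8.5]}, {"gripper": 1, "offset": [0, 0, 0], "rotation": [0, 0, 0]}]'

```text
clock: 3.75
position: [0.4295, -0.305, 0.2824]
ee_rot: [0.706, 0.708, -0.0, -0.0]
ft_force: [1.6, 0.0, 0.8]
grip_width: 0.997
grasp_force: 0.0
```

Run:
```python
from h import *
import pickle
o=manip.get_obs(); im=imaging.camera("wrist"); cv2.imwrite('pics/w1.png',im); pickle.dump(o,open('w1.pkl','wb'))
print(o["position"],R.from_quat(o["ee_rot"]).as_matrix().round(3),o["joint_pos"])
```

```text
[ 0.4294643  -0.30503928  0.28239518] [[-0.002  1.    -0.   ]
 [ 1.     0.002  0.   ]
 [ 0.    -0.    -1.   ]] [-0.23222972  0.08360513  0.82224868  1.65425108 -0.06189617  1.43101385
  0.59931445]
```

View pics/w1.png

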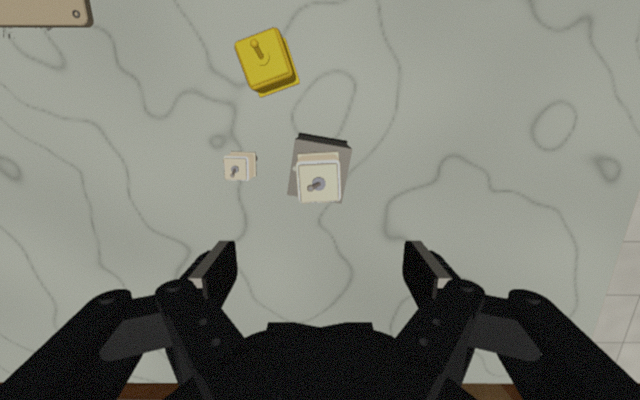

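The wrist view shows the lamp's cap at (320,183), with the toggle ball at about (312,188). The toggle leans left in the picture, which is world -x. I'll measure the cap precisely.

Run:
```python
from h import *
import pickle
o=pickle.load(open('w1.pkl','rb')); W=cam("wrist",o)
im=cv2.imread('pics/w1.png')
sub=im[140:215,280:365]
g=cv2.cvtColor(sub,cv2.COLOR_BGR2GRAY); hsv=cv2.cvtColor(sub,cv2.COLOR_BGR2HSV)
print(im[195,330],im[158,320],im[180,300],im[198,300],im[170,330])
for thr in (175,185,195):
    m=(cv2.GaussianBlur(g,(3,3),0)>thr).astype(np.uint8)
    cs,_=cv2.findContours(m,cv2.RETR_EXTERNAL,cv2.CHAIN_APPROX_NONE); c=max(cs,key=cv2.contourArea)
    r=cv2.minAreaRect(c); b=cv2.boxPoints(r)+[280,140]
    print(thr,r[1],r[2],b.round(1).tolist())
    P=np.array([onz(W,p,.159) for p in b]); print(P.mean(0).round(4),[np.round(np.linalg.norm(P[i]-P[(i+1)%4]),4) for i in range(4)],[round(float(np.degrees(np.arctan2(*(P[(i+1)%4]-P[i])[1::-1]))),1) for i in range(4)])
print(proj(W,[.4295,-.305,.161]))
cv2.imwrite('pics/w1c.png',cv2.resize(sub,None,fx=8,fy=8,interpolation=cv2.INTER_CUBIC))
for p,z in (((312,188),.179),((320,183),.163)): print(onz(W,p,z))
```

```text
[165 188 188] [145 169 182] [150 172 177] [152 160 161] [171 192 190]
175 (41.491573333740234, 42.93379592895508) 86.8201675415039 [[295.5, 160.7], [338.4, 158.4], [340.7, 199.8], [297.8, 202.2]]
[ 0.4286 -0.3     0.159 ] [np.float64(0.0431), np.float64(0.0434), np.float64(0.0449), np.float64(0.0435)] [3.3, -85.7, -176.6, 91.9]
185 (32.0, 34.0) 90.0 [[301.0, 166.0], [335.0, 166.0], [335.0, 198.0], [301.0, 198.0]]
[ 0.4284 -0.3016  0.159 ] [np.float64(0.0344), np.float64(0.0337), np.float64(0.0355), np.float64(0.0337)] [0.1, -89.1, -179.9, 89.1]Traceback (most recent call last):
  File "<stdin>", line 10, in <module>
ValueError: max() iterable argument is empty
```

Run:
```python
from h import *
import pickle
o=pickle.load(open('w1.pkl','rb')); W=cam("wrist",o)
im=cv2.imread('pics/w1.png'); sub=im[140:215,280:365]
g=cv2.GaussianBlur(cv2.cvtColor(sub,cv2.COLOR_BGR2GRAY),(3,3),0)
for thr in (165,170,178):
    cs,_=cv2.findContours((g>thr).astype(np.uint8),cv2.RETR_EXTERNAL,cv2.CHAIN_APPROX_NONE); c=max(cs,key=cv2.contourArea)
    r=cv2.minAreaRect(c); P=np.array([onz(W,p,.159) for p in cv2.boxPoints(r)+[280,140]])
    print(thr,r[1],r[2],P.mean(0).round(4))
print(proj(W,[.4295,-.305,.161]))
for p,z in (((312,188),.179),((320,183),.163)): print(onz(W,p,z))
cv2.imwrite('pics/w1c.png',cv2.resize(sub,None,fx=7,fy=7,interpolation=cv2.INTER_CUBIC))
```

```text
165 (48.957984924316406, 45.2994384765625) 86.18592071533203 [ 0.4277 -0.2975  0.159 ]
170 (47.648746490478516, 44.2096061706543) 86.8201675415039 [ 0.428  -0.2972  0.159 ]
178 (35.00418472290039, 38.2628288269043) 86.98721313476562 [ 0.4302 -0.3026  0.159 ]
(np.float64(319.0310658753509), np.float64(185.92479910508766))
[ 0.42276984 -0.30272512  0.179     ]
[ 0.43048007 -0.30147241  0.163     ]
```

View pics/w1c.png

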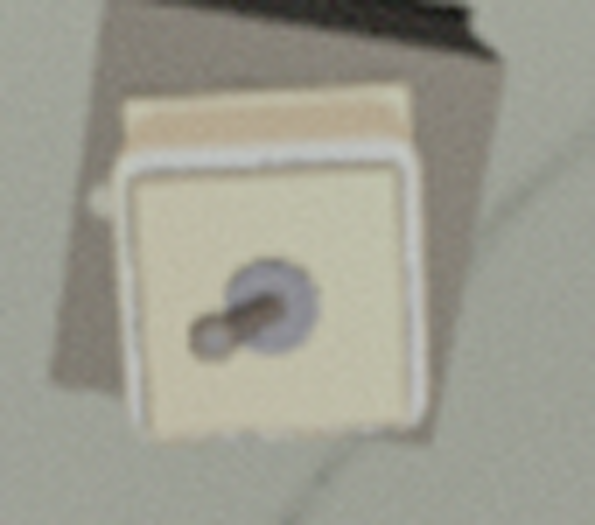

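The cap centre is at crop (270,300) and the toggle ball at (213,338). The lamp's yaw is about +3.5° and its +x is roughly world +x, with the centre at about (0.429,-0.302). I'll check finger clearance to the small look-alike.

Run:
```python
from h import *
import pickle
o=pickle.load(open('w1.pkl','rb')); W=cam("wrist",o);S=cam("scene");T=cam("top")
print("small tri w/s",tri(ray(W,(236,169)),ray(S,(161.7,249.2))),"t/s",tri(ray(T,(415.2,283.3)),ray(S,(161.7,249.2))))
print("big tri hinge",tri(ray(W,(318.9,183.6)),ray(S,(190,248.8))), "cap centre",onz(W,(318.7,183.1),.161))
```

```text
small tri w/s [ 0.32865212 -0.29791494  0.10599518] t/s [ 0.32901823 -0.29990039  0.10817335]
big tri hinge [ 0.4295319  -0.30193631  0.16294742] cap centre [ 0.42915941 -0.30203737  0.161     ]
```

>>> jog_arm --deltas '[{"gripper": 0.85, "offset": [0.003, 0, 0.03], "rotation": [0, 0, -3.5]}, {"gripper": 0.85, "offset": [0, 0, 0.03], "rotation": [0, 0, 0]}, {"gripper": 0.85, "offset": [0, 0, 0.03], "rotation": [0, 0, 0]}, {"gripper": 0.85, "offset": [0, 0, 0.03], "rotation": [0, 0, 0]}, {"gripper": 0.85, "offset": [0, 0, 0.02], "rotation": [0, 0, 0]}, {"gripper": 0.85, "offset": [0, 0, 0.014], "rotation": [0, 0, 0]}, {"gripper": 0.85, "offset": [0, 0, 0], "rotation": [0, 0, 0]}]'

```text
clock: 4.5
position: [0.4287, -0.3016, 0.1271]
ee_rot: [0.682, 0.731, -0.001, -0.001]
ft_force: [-0.2, 0.6, 0.4]
grip_width: 0.848
grasp_force: 0.0
```

>>> jog_arm --newtons 30 --deltas '[{"gripper": 0.4, "offset": [0, 0, 0], "rotation": [0, 0, 0]}, {"gripper": 0.4, "offset": [0, 0, 0], "rotation": [0, 0, 0]}, {"gripper": 0.4, "offset": [0, 0, 0], "rotation": [0, 0, 0]}, {"gripper": 0.4, "offset": [0, 0, 0], "rotation": [0, 0, 0]}, {"gripper": 0.4, "offset": [0, 0, 0], "rotation": [0, 0, 0]}, {"gripper": 0.4, "offset": [0, 0, 0], "rotation": [0, 0, 0]}, {"gripper": 0.4, "offset": [0, 0, 0], "rotation": [0, 0, 0]}, {"gripper": 0.4, "offset": [0, 0, 0], "rotation": [0, 0, 0]}]'

```text
clock: 5.3
position: [0.4301, -0.3026, 0.1298]
ee_rot: [0.683, 0.73, 0.0, 0.001]
ft_force: [-1.8, 1.4, 6.6]
grip_width: 0.529
grasp_force: 31.7
```

>>> jog_arm --deltas '[{"gripper": 0.4, "offset": [0, 0, -0.01], "rotation": [0, 0, 0]}, {"gripper": 0.4, "offset": [0, 0, -0.02], "rotation": [0, 0, 0]}, {"gripper": 0.4, "offset": [0, 0, -0.03], "rotation": [0, 0, 0]}, {"gripper": 0.4, "offset": [0, 0, -0.03], "rotation": [0, 0, 0]}, {"gripper": 0.4, "offset": [0, 0, -0.03], "rotation": [0, 0, 0]}, {"gripper": 0.4, "offset": [0, 0, -0.03], "rotation": [0, 0, 0]}, {"gripper": 0.4, "offset": [0, 0, -0.03], "rotation": [0, 0, 0]}, {"gripper": 0.4, "offset": [0, 0, -0.02], "rotation": [0, 0, 0]}, {"gripper": 0.4, "offset": [0, 0, 0], "rotation": [0, 0, 0]}]'

```text
clock: 6.2
position: [0.4303, -0.3029, 0.3316]
ee_rot: [0.683, 0.73, 0.001, 0.002]
ft_force: [-0.2, -0.5, -2.0]
grip_width: 0.532
grasp_force: 31.7
```

Run:
```python
from h import *
o=manip.get_obs(); s=imaging.camera("scene"); w=imaging.camera("wrist")
print(o["position"],o["ft_force"],o["joint_pos"])
M=R.from_quat(o["ee_rot"]).as_matrix(); print(M.round(3))
f=lambda im,x,y,w,h,W,H:cv2.resize(im[y:y+h,x:x+w],(W,H),interpolation=cv2.INTER_CUBIC)
cv2.imwrite('pics/lift.png',np.hstack([f(s,130,140,100,150,400,600),f(w,240,120,160,240,400,600)]))
d=np.array([.600,.273])-o["position"][:2]; print(d, M.T@np.append(d,0))
```

```text
[ 0.43026937 -0.30289206  0.33160123] [-0.24074005 -0.48940241 -1.96658175] [-0.24470361  0.06110723  0.82285544  1.56925264 -0.04612219  1.52628812
  0.64481484]
[[-0.066  0.998  0.004]
 [ 0.998  0.066 -0.001]
 [-0.002  0.004 -1.   ]]
[0.16973063 0.57589206] [ 5.63496793e-01  2.07199222e-01 -3.15534946e-05]
```

View pics/lift.png

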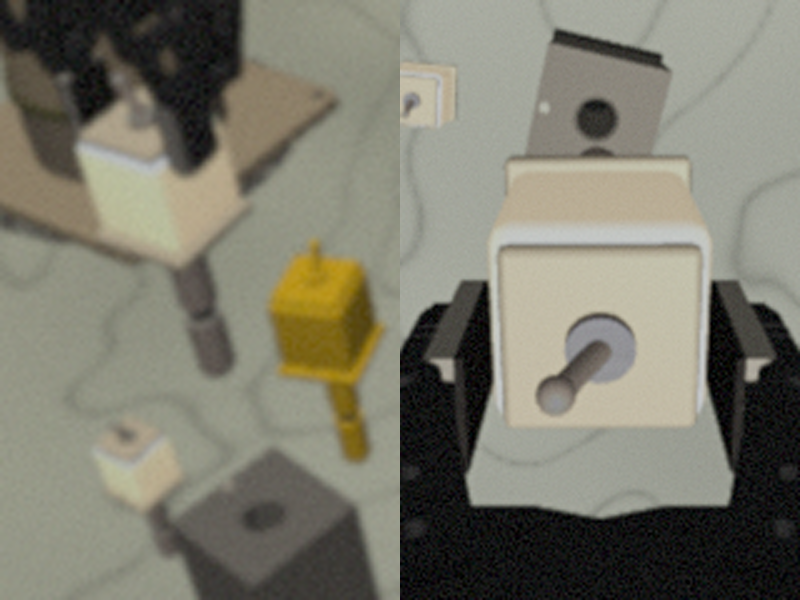

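The lamp hangs upright in the jaws, clear of its dock, with the toggle hinge at wrist pixel (320,259). Next I carry it towards the holder, stopping about 70 mm short for a look.

>>> jog_arm --deltas '[{"gripper": 0.4, "offset": [0.0205, 0.0085, 0], "rotation": [0, 0, 0]}, {"gripper": 0.4, "offset": [0.0375, 0.0155, 0], "rotation": [0, 0, 0]}, {"gripper": 0.4, "offset": [0.0375, 0.0155, 0], "rotation": [0, 0, 0]}, {"gripper": 0.4, "offset": [0.0375, 0.0155, 0], "rotation": [0, 0, 0]}, {"gripper": 0.4, "offset": [0.0375, 0.0155, 0], "rotation": [0, 0, 0]}, {"gripper": 0.4, "offset": [0.0375, 0.0155, 0], "rotation": [0, 0, 0]}, {"gripper": 0.4, "offset": [0.0375, 0.0155, 0], "rotation": [0, 0, 0]}, {"gripper": 0.4, "offset": [0.0375, 0.0155, 0], "rotation": [0, 0, 0]}, {"gripper": 0.4, "offset": [0.0375, 0.0155, 0], "rotation": [0, 0, 0]}, {"gripper": 0.4, "offset": [0.0375, 0.0155, 0], "rotation": [0, 0, 0]}, {"gripper": 0.4, "offset": [0.0375, 0.0155, 0], "rotation": [0, 0, 0]}, {"gripper": 0.4, "offset": [0.0375, 0.0155, 0], "rotation": [0, 0, 0]}, {"gripper": 0.4, "offset": [0.0375, 0.0155, 0], "rotation": [0, 0, 0]}, {"gripper": 0.4, "offset": [0.0205, 0.0085, 0], "rotation": [0, 0, 0]}, {"gripper": 0.4, "offset": [0, 0, 0], "rotation": [0, 0, 0]}, {"gripper": 0.4, "offset": [0, 0, 0], "rotation": [0, 0, 0]}]'

```text
clock: 7.9
position: [0.5994, 0.2008, 0.3269]
ee_rot: [0.683, 0.73, -0.001, -0.0]
ft_force: [0.4, -0.8, -2.4]
grip_width: 0.529
grasp_force: 31.7
```

Run:
```python
from h import *
import pickle
o=manip.get_obs(); w=imaging.camera("wrist"); s=imaging.camera("scene");pickle.dump(o,open('w2.pkl','wb'))
print(o["position"],o["ft_force"],o["joint_pos"]);M=R.from_quat(o["ee_rot"]).as_matrix(); print(M.round(3))
cv2.imwrite('pics/w2.png',w); cv2.imwrite('pics/s2.png',s)
cv2.imwrite('pics/w2c.png',cv2.resize(w[60:310,220:460],None,fx=2.4,fy=2.4,interpolation=cv2.INTER_CUBIC))
W=cam("wrist",o); print("hinge", onz(W,(320,258.8),.3645), proj(W,[.60,.273,.15]))
```

```text
[0.59935613 0.20083155 0.32685246] [ 0.3957527  -0.82453274 -2.40194577] [-0.70984598  0.33223935  0.42906291  1.27251325 -0.13508601  1.56788562
 -0.23479763]
[[-0.066  0.998 -0.002]
 [ 0.998  0.066 -0.002]
 [-0.002 -0.002 -1.   ]]
hinge [0.59977633 0.20390653 0.3645    ] (np.float64(324.0878918831945), np.float64(113.15288096564784))
```

View pics/w2c.png

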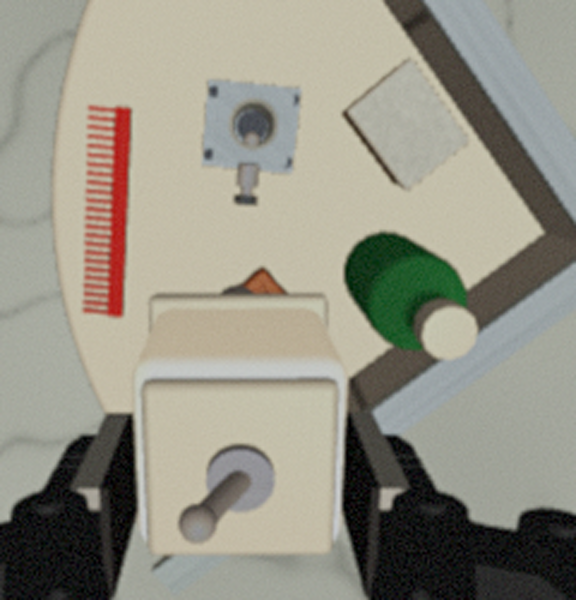

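The bore mouth is at wrist pixel (325.8,111.3), with the knob below it at about (322,143). The lamp's hinge is at (320,258.3) and the bottle cap at (407,198).

Run:
```python
from h import *
import pickle
o=pickle.load(open('w2.pkl','rb')); W=cam("wrist",o); M=R.from_quat(o["ee_rot"]).as_matrix()
rim=onz(W,(325.8,111.25),.15)
w=cv2.imread('pics/w2.png'); sub=cv2.GaussianBlur(cv2.cvtColor(w[85:140,300:355],cv2.COLOR_BGR2GRAY),(3,3),0)
hsv=cv2.cvtColor(w[85:140,300:355],cv2.COLOR_BGR2HSV)
# holder top face: bluish grey
m=((w[85:140,300:355,0].astype(int)-w[85:140,300:355,2])>0).astype(np.uint8); m=cv2.morphologyEx(m,cv2.MORPH_OPEN,np.ones((3,3)))
c=max(cv2.findContours(m,cv2.RETR_EXTERNAL,cv2.CHAIN_APPROX_NONE)[0],key=cv2.contourArea); r=cv2.minAreaRect(c); print(r)
print("rim",rim,"from sq",onz(W,(r[0][0]+300,r[0][1]+85),.15))
for z in (.356,.360): print("hinge",onz(W,(320,258.3),z))
ax=onz(W,(320,258.3),.359)
print("stem rel tool",M.T@(ax-o["position"]),"move",M.T@np.append((rim-ax)[:2],0), "bottle",onz(W,(406.7,197.5),.205))
```

```text
((24.02439308166504, 27.28049087524414), (38.09888458251953, 35.2276611328125), 6.340191841125488)
rim [0.60180709 0.27520567 0.15      ] from sq [0.59986109 0.27394916 0.15      ]
hinge [0.60006194 0.19959991 0.356     ]
hinge [0.59991948 0.20174921 0.36      ]
stem rel tool [ 0.0002871   0.00054352 -0.0321495 ] move [ 0.0737098   0.00673471 -0.00013776] bottle [0.6905415 0.194105  0.205    ]
```

>>> jog_arm --deltas '[{"gripper": 0.4, "offset": [0.02, 0.0015, 0], "rotation": [0, 0, 0]}, {"gripper": 0.4, "offset": [0.03, 0.003, 0], "rotation": [0, 0, 0]}, {"gripper": 0.4, "offset": [0.0235, 0.002, 0.01], "rotation": [0, 0, 0]}, {"gripper": 0.4, "offset": [0, 0, 0.02], "rotation": [0, 0, 0]}, {"gripper": 0.4, "offset": [0, 0, 0.015], "rotation": [0, 0, 0]}, {"gripper": 0.4, "offset": [0, 0, 0], "rotation": [0, 0, 0]}, {"gripper": 0.4, "offset": [0, 0, 0], "rotation": [0, 0, 0]}, {"gripper": 0.4, "offset": [0, 0, 0], "rotation": [0, 0, 0]}]'

```text
clock: 8.8
position: [0.6019, 0.2744, 0.2849]
ee_rot: [0.684, 0.73, 0.001, 0.0]
ft_force: [-1.2, -0.8, -2.9]
grip_width: 0.529
grasp_force: 31.7
```

Run:
```python
from h import *
o=manip.get_obs(); print(o["clock"],o["position"],o["ft_force"],R.from_quat(o["ee_rot"]).as_matrix().round(4).tolist())
s=imaging.camera("scene"); t=imaging.camera("top"); cv2.imwrite('pics/s3.png',s)
S=cam("scene"); print(proj(S,[.6015,.2748,.15]),proj(S,[.6015,.2748,.158]))
f=lambda im,x,y,w,h:cv2.resize(im[y:y+h,x:x+w],(560,560),interpolation=cv2.INTER_CUBIC)
cv2.imwrite('pics/s3c.png',f(s,340,100,80,80))
```

```text
8.8 [0.60194658 0.27436002 0.28494494] [-1.18651893 -0.82071574 -2.88704739] [[-0.0648, 0.9979, 0.0015], [0.9979, 0.0648, 0.0009], [0.0008, 0.0016, -1.0]]
(np.float64(377.245364282215), np.float64(141.37274009642076)) (np.float64(377.4729218472436), np.float64(138.97239842663237))
```

View pics/s3c.png

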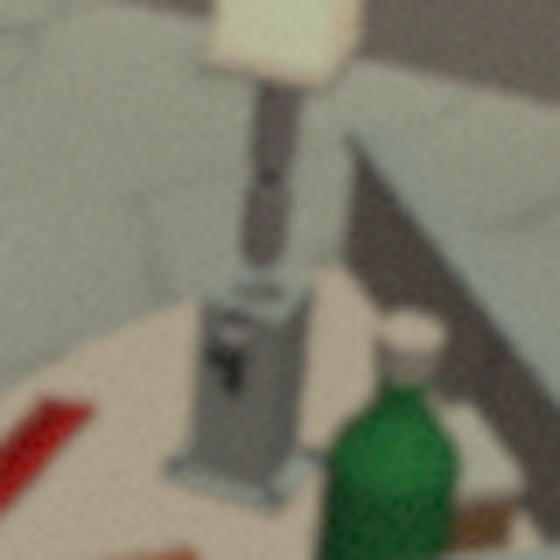

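The stem tip, at crop (263,262), hangs right above the bore mouth at (265,292). Now the slow descent with force checks.

>>> jog_arm --deltas '[{"gripper": 0.4, "offset": [0, 0, 0.004], "rotation": [0, 0, 0]}, {"gripper": 0.4, "offset": [0, 0, 0.004], "rotation": [0, 0, 0]}, {"gripper": 0.4, "offset": [0, 0, 0.004], "rotation": [0, 0, 0]}, {"gripper": 0.4, "offset": [0, 0, 0.003], "rotation": [0, 0, 0]}, {"gripper": 0.4, "offset": [0, 0, 0.002], "rotation": [0, 0, 0]}, {"gripper": 0.4, "offset": [0, 0, 0], "rotation": [0, 0, 0]}, {"gripper": 0.4, "offset": [0, 0, 0], "rotation": [0, 0, 0]}]'

```text
clock: 9.6
position: [0.6014, 0.2749, 0.2667]
ee_rot: [0.683, 0.73, 0.0, -0.0]
ft_force: [-0.5, -0.1, -1.6]
grip_width: 0.531
grasp_force: 31.7
```

>>> jog_arm --deltas '[{"gripper": 0.4, "offset": [0, 0, 0.002], "rotation": [0, 0, 0]}, {"gripper": 0.4, "offset": [0, 0, 0.002], "rotation": [0, 0, 0]}, {"gripper": 0.4, "offset": [0, 0, 0.001], "rotation": [0, 0, 0]}, {"gripper": 0.4, "offset": [0, 0, 0], "rotation": [0, 0, 0]}]'

```text
clock: 10.0
position: [0.6016, 0.2751, 0.2619]
ee_rot: [0.683, 0.73, 0.0, 0.0]
ft_force: [0.7, 0.2, -0.3]
grip_width: 0.528
grasp_force: 32.0
```

>>> jog_arm --deltas '[{"gripper": 0.4, "offset": [0, 0, 0.002], "rotation": [0, 0, 0]}, {"gripper": 0.4, "offset": [0, 0, 0.002], "rotation": [0, 0, 0]}, {"gripper": 0.4, "offset": [0, 0, 0.002], "rotation": [0, 0, 0]}, {"gripper": 0.4, "offset": [0, 0, 0], "rotation": [0, 0, 0]}]'

```text
clock: 10.4
position: [0.6014, 0.2748, 0.255]
ee_rot: [0.683, 0.73, -0.0, -0.0]
ft_force: [0.4, -0.1, -1.9]
grip_width: 0.53
grasp_force: 31.8
```

>>> jog_arm --deltas '[{"gripper": 0.4, "offset": [0, 0, 0.002], "rotation": [0, 0, 0]}, {"gripper": 0.4, "offset": [0, 0, 0.002], "rotation": [0, 0, 0]}, {"gripper": 0.4, "offset": [0, 0, 0.002], "rotation": [0, 0, 0]}, {"gripper": 0.4, "offset": [0, 0, 0], "rotation": [0, 0, 0]}]'

```text
clock: 10.8
position: [0.6013, 0.2749, 0.2489]
ee_rot: [0.683, 0.73, -0.0, -0.0]
ft_force: [2.7, 0.5, -4.1]
grip_width: 0.535
grasp_force: 31.6
```

>>> jog_arm --deltas '[{"gripper": 0.4, "offset": [0, 0, 0.002], "rotation": [0, 0, 0]}, {"gripper": 0.4, "offset": [0, 0, 0.002], "rotation": [0, 0, 0]}, {"gripper": 0.4, "offset": [0, 0, 0.002], "rotation": [0, 0, 0]}, {"gripper": 0.4, "offset": [0, 0, 0], "rotation": [0, 0, 0]}]'

```text
clock: 11.2
position: [0.6013, 0.2749, 0.2431]
ee_rot: [0.683, 0.73, -0.0, -0.0]
ft_force: [1.7, 0.9, -3.6]
grip_width: 0.531
grasp_force: 31.7
```

>>> jog_arm --deltas '[{"gripper": 0.4, "offset": [0, 0, 0.002], "rotation": [0, 0, 0]}, {"gripper": 0.4, "offset": [0, 0, 0.002], "rotation": [0, 0, 0]}, {"gripper": 0.4, "offset": [0, 0, 0], "rotation": [0, 0, 0]}]'

```text
clock: 11.5
position: [0.6013, 0.2749, 0.2391]
ee_rot: [0.683, 0.73, -0.0, -0.0]
ft_force: [1.9, 0.4, -3.1]
grip_width: 0.529
grasp_force: 31.7
```

>>> jog_arm --deltas '[{"gripper": 0.4, "offset": [0, 0, 0.002], "rotation": [0, 0, 0]}, {"gripper": 0.4, "offset": [0, 0, 0.002], "rotation": [0, 0, 0]}, {"gripper": 0.4, "offset": [0, 0, 0], "rotation": [0, 0, 0]}]'

```text
clock: 11.8
position: [0.6013, 0.2749, 0.2351]
ee_rot: [0.683, 0.73, -0.0, -0.0]
ft_force: [1.7, 1.6, -3.3]
grip_width: 0.525
grasp_force: 31.7
```

>>> jog_arm --deltas '[{"gripper": 0.4, "offset": [0, 0, 0.002], "rotation": [0, 0, 0]}, {"gripper": 0.4, "offset": [0, 0, 0.002], "rotation": [0, 0, 0]}, {"gripper": 0.4, "offset": [0, 0, 0], "rotation": [0, 0, 0]}]'

```text
clock: 12.1
position: [0.6013, 0.2749, 0.2311]
ee_rot: [0.683, 0.73, -0.0, -0.0]
ft_force: [1.4, 1.3, -2.8]
grip_width: 0.533
grasp_force: 31.7
```

>>> jog_arm --deltas '[{"gripper": 0.4, "offset": [0, 0, 0.002], "rotation": [0, 0, 0]}, {"gripper": 0.4, "offset": [0, 0, 0.002], "rotation": [0, 0, 0]}, {"gripper": 0.4, "offset": [0, 0, 0], "rotation": [0, 0, 0]}]'

```text
clock: 12.4
position: [0.6013, 0.2749, 0.2271]
ee_rot: [0.683, 0.73, -0.0, -0.0]
ft_force: [2.2, 2.1, -2.1]
grip_width: 0.532
grasp_force: 31.7
```

>>> jog_arm --deltas '[{"gripper": 0.4, "offset": [0, 0, 0.0015], "rotation": [0, 0, 0]}, {"gripper": 0.4, "offset": [0, 0, 0.0015], "rotation": [0, 0, 0]}, {"gripper": 0.4, "offset": [0, 0, 0], "rotation": [0, 0, 0]}]'

```text
clock: 12.7
position: [0.6014, 0.2749, 0.2243]
ee_rot: [0.683, 0.73, -0.0, -0.0]
ft_force: [2.1, 1.2, -2.4]
grip_width: 0.532
grasp_force: 31.8
```

>>> jog_arm --deltas '[{"gripper": 0.4, "offset": [0, 0, 0.0015], "rotation": [0, 0, 0]}, {"gripper": 0.4, "offset": [0, 0, 0.0015], "rotation": [0, 0, 0]}, {"gripper": 0.4, "offset": [0, 0, 0], "rotation": [0, 0, 0]}]'

```text
clock: 13.0
position: [0.6013, 0.2748, 0.221]
ee_rot: [0.683, 0.73, -0.0, -0.0]
ft_force: [2.6, 1.7, -4.5]
grip_width: 0.532
grasp_force: 31.6
```

Run:
```python
from h import *
o=manip.get_obs(); s=imaging.camera("scene"); w=imaging.camera("wrist"); t=imaging.camera("top"); cv2.imwrite('pics/s4.png',s); cv2.imwrite('pics/w4.png',w)
print(o["ft_force"],o["torque"],o["position"])
f=lambda im,x,y,w,h:cv2.resize(im[y:y+h,x:x+w],(400,600),interpolation=cv2.INTER_CUBIC)
cv2.imwrite('pics/s4c.png',np.hstack([f(s,345,75,70,105),f(w,220,90,190,285)]))
```

```text
[ 2.56674181  1.74267301 -4.47390759] [ 0.42333987 -0.58436984 -0.02344925] [0.60126063 0.27480426 0.22098516]
```

View pics/s4c.png

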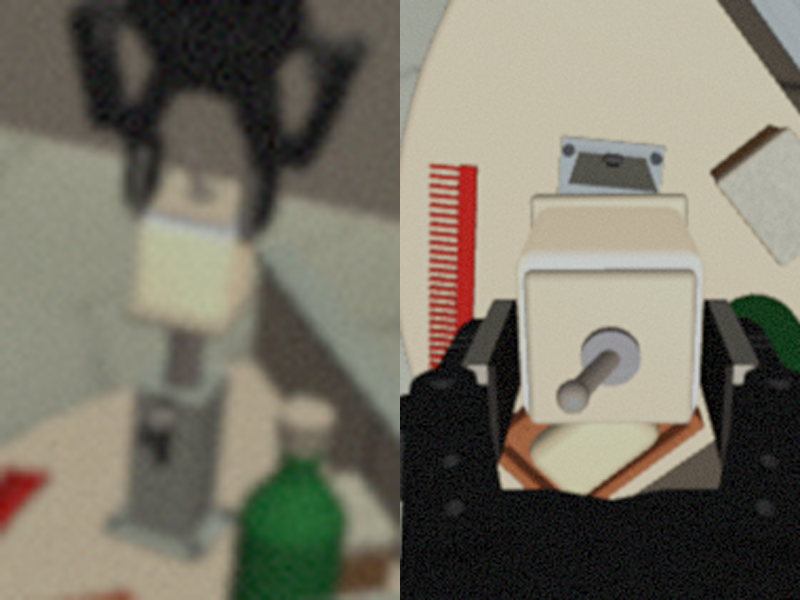

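The stem is in the bore with about 40 mm still showing, which matches the depth reading. I continue gently.

>>> jog_arm --deltas '[{"gripper": 0.4, "offset": [0, 0, 0.001], "rotation": [0, 0, 0]}, {"gripper": 0.4, "offset": [0, 0, 0.001], "rotation": [0, 0, 0]}, {"gripper": 0.4, "offset": [0, 0, 0], "rotation": [0, 0, 0]}]'

```text
clock: 13.45
position: [0.6013, 0.2749, 0.2195]
ee_rot: [0.683, 0.73, -0.0, -0.0]
ft_force: [0.9, 0.6, -3.2]
grip_width: 0.527
grasp_force: 31.6
```

>>> jog_arm --deltas '[{"gripper": 0.4, "offset": [0, 0, 0.001], "rotation": [0, 0, 0]}, {"gripper": 0.4, "offset": [0, 0, 0.001], "rotation": [0, 0, 0]}, {"gripper": 0.4, "offset": [0, 0, 0], "rotation": [0, 0, 0]}]'

```text
clock: 13.75
position: [0.6015, 0.2751, 0.2182]
ee_rot: [0.683, 0.73, 0.0, -0.0]
ft_force: [-0.2, 1.9, 1.4]
grip_width: 0.526
grasp_force: 32.3
```

>>> jog_arm --deltas '[{"gripper": 0.4, "offset": [0, 0, 0.001], "rotation": [0, 0, 0]}, {"gripper": 0.4, "offset": [0, 0, 0.001], "rotation": [0, 0, 0]}, {"gripper": 0.4, "offset": [0, 0, 0], "rotation": [0, 0, 0]}]'

```text
clock: 14.05
position: [0.6018, 0.2753, 0.2179]
ee_rot: [0.683, 0.73, 0.001, 0.0]
ft_force: [-3.8, -0.1, 12.5]
grip_width: 0.53
grasp_force: 33.4
```

It is home: z has stopped at 0.218 and the push is rising. I relieve it at once.

>>> jog_arm --deltas '[{"gripper": 0.4, "offset": [0, 0, -0.001], "rotation": [0, 0, 0]}, {"gripper": 0.4, "offset": [0, 0, 0], "rotation": [0, 0, 0]}]'

```text
clock: 14.25
position: [0.6017, 0.2752, 0.218]
ee_rot: [0.683, 0.73, 0.001, 0.0]
ft_force: [-1.7, -0.1, 7.9]
grip_width: 0.529
grasp_force: 32.9
```

>>> jog_arm --deltas '[{"gripper": 0.4, "offset": [0, 0, -0.0007], "rotation": [0, 0, 0]}, {"gripper": 0.4, "offset": [0, 0, 0], "rotation": [0, 0, 0]}, {"gripper": 0.4, "offset": [0, 0, 0], "rotation": [0, 0, 0]}]'

```text
clock: 14.55
position: [0.6016, 0.2751, 0.218]
ee_rot: [0.683, 0.73, 0.001, 0.0]
ft_force: [-1.1, 0.6, 5.7]
grip_width: 0.522
grasp_force: 32.7
```

>>> jog_arm --newtons 20 --deltas '[{"gripper": 0.8, "offset": [0, 0, 0], "rotation": [0, 0, 0]}, {"gripper": 0.8, "offset": [0, 0, 0], "rotation": [0, 0, 0]}, {"gripper": 0.8, "offset": [0, 0, 0], "rotation": [0, 0, 0]}, {"gripper": 0.8, "offset": [0, 0, 0], "rotation": [0, 0, 0]}, {"gripper": 0.8, "offset": [0, 0, 0], "rotation": [0, 0, 0]}]'

```text
clock: 15.05
position: [0.6014, 0.2748, 0.2171]
ee_rot: [0.683, 0.73, -0.0, -0.0]
ft_force: [0.3, -0.7, -0.4]
grip_width: 0.803
grasp_force: 0.0
```

>>> jog_arm --deltas '[{"gripper": 0.8, "offset": [0, 0, -0.01], "rotation": [0, 0, 0]}, {"gripper": 0.8, "offset": [0, 0, -0.015], "rotation": [0, 0, 0]}, {"gripper": 0.8, "offset": [0, 0, -0.014], "rotation": [0, 0, 0]}, {"gripper": 0.8, "offset": [0, 0, -0.01], "rotation": [0, 0, 0]}, {"gripper": 0.5, "offset": [0, 0, 0], "rotation": [0, 0, 0]}, {"gripper": 0.5, "offset": [0, 0, 0], "rotation": [0, 0, 0]}, {"gripper": 0.5, "offset": [0, 0, 0], "rotation": [0, 0, 0]}, {"gripper": 0.5, "offset": [0, 0, 0], "rotation": [0, 0, 0]}]'

```text
clock: 15.85
position: [0.6012, 0.2749, 0.2656]
ee_rot: [0.683, 0.73, -0.001, -0.0]
ft_force: [-0.5, -0.0, -0.7]
grip_width: 0.493
grasp_force: 0.0
```

Run:
```python
from h import *
o=manip.get_obs(); s=imaging.camera("scene"); w=imaging.camera("wrist"); cv2.imwrite('pics/s5.png',s); cv2.imwrite('pics/w5.png',w)
print(o["ft_force"],o["position"],o["grip_width"],R.from_quat(o["ee_rot"]).as_matrix().round(4).tolist())
W=cam("wrist",o)
g=cv2.cvtColor(w,cv2.COLOR_BGR2GRAY)
for nm,P in dict(cap=[.6015,.275,.249],ball=[.5935,.2744,.267]).items(): print(nm,proj(W,P))
# lamp shift in scene view between pressed-home (s4 was ~3 mm higher) and now
a=cv2.imread('pics/s4.png');b=s
A=cv2.cvtColor(a,cv2.COLOR_BGR2GRAY)[110:135,360:395].astype(np.float32);B=cv2.cvtColor(b,cv2.COLOR_BGR2GRAY)[110:135,360:395].astype(np.float32)
print(cv2.phaseCorrelate(A,B,cv2.createHanningWindow(A.shape[::-1],cv2.CV_32F)))
sub=w[150:330,220:420]; cv2.imwrite('pics/w5c.png',cv2.resize(sub,None,fx=3,fy=3,interpolation=cv2.INTER_CUBIC))
```

```text
[-0.51784682 -0.03882172 -0.70792934] [0.60115055 0.27486224 0.26558438] 0.4934170438957503 [[-0.0659, 0.9978, -0.001], [0.9978, 0.0659, -0.0005], [-0.0004, -0.001, -1.0]]
cap (np.float64(319.54277215461474), np.float64(222.84037090658865))
ball (np.float64(306.16117079945104), np.float64(233.84372091513907))
((0.36534587018223874, 0.8311618650861305), 0.8045250770780775)
```

View pics/w5c.png

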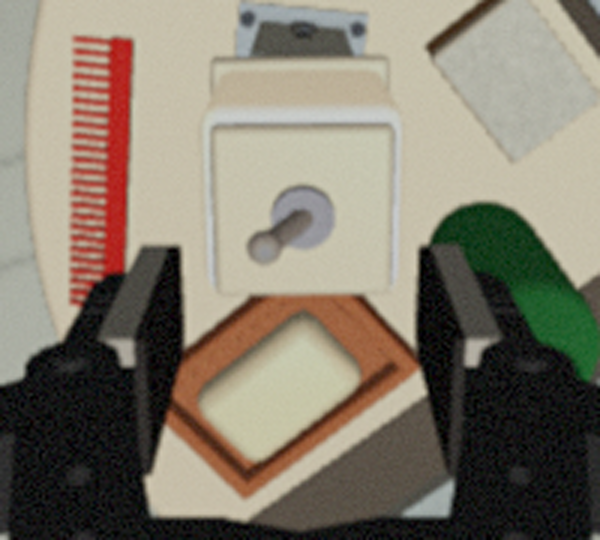

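The hinge is at about (321,222) and the ball at about (308,232), where the seated height predicts them. The fingers straddle the toggle, so I sweep along the lamp's +x.

>>> jog_arm --deltas '[{"gripper": 0.5, "offset": [0, 0.004, 0], "rotation": [0, 0, 0]}, {"gripper": 0.5, "offset": [0, 0.004, 0], "rotation": [0, 0, 0]}, {"gripper": 0.5, "offset": [0, 0.003, 0], "rotation": [0, 0, 0]}, {"gripper": 0.5, "offset": [0, 0.003, 0], "rotation": [0, 0, 0]}, {"gripper": 0.5, "offset": [0, 0.003, 0], "rotation": [0, 0, 0]}, {"gripper": 0.5, "offset": [0, 0.003, 0], "rotation": [0, 0, 0]}, {"gripper": 0.5, "offset": [0, 0.002, 0], "rotation": [0, 0, 0]}, {"gripper": 0.5, "offset": [0, 0, 0], "rotation": [0, 0, 0]}, {"gripper": 0.5, "offset": [0, 0, 0], "rotation": [0, 0, 0]}]'

```text
clock: 16.85
position: [0.6234, 0.2764, 0.2662]
ee_rot: [0.683, 0.73, -0.0, -0.0]
ft_force: [-0.5, -0.0, 0.5]
grip_width: 0.501
grasp_force: 0.0
```

>>> jog_arm --deltas '[{"gripper": 0.5, "offset": [0, 0.001, 0], "rotation": [0, 0, 0]}, {"gripper": 0.5, "offset": [0, 0.001, 0], "rotation": [0, 0, 0]}, {"gripper": 0.5, "offset": [0, 0, 0], "rotation": [0, 0, 0]}]'

```text
clock: 17.15
position: [0.6254, 0.2765, 0.2663]
ee_rot: [0.683, 0.73, 0.0, 0.0]
ft_force: [1.1, 0.5, -0.4]
grip_width: 0.5
grasp_force: 0.0
```

Run:
```python
from h import *
o=manip.get_obs(); w=imaging.camera("wrist"); cv2.imwrite('pics/w6.png',w); W=cam("wrist",o)
print(o["ft_force"],o["position"],o["grip_width"])
ax=np.array([.6023,.2755]);
for nm,P in dict(hinge=[*ax,.250],on=[ax[0]+.008,ax[1]+.0005,.267]).items(): print(nm,proj(W,P))
u,v=map(int,proj(W,[*ax,.25])); g=cv2.GaussianBlur(cv2.cvtColor(w,cv2.COLOR_BGR2GRAY),(3,3),0)
print(u,v); print(g[v-14:v+22:2,u-26:u+30:2])
```

```text
[ 1.11330545  0.45143302 -0.39881311] [0.62544699 0.27651712 0.26632721] 0.5002737186583534
hinge (np.float64(283.8746833748385), np.float64(222.4797896789835))
on (np.float64(293.76104810992393), np.float64(232.69622397787805))
283 222
[[190 190 191 190 190 190 191 191 191 191 191 192 192 193 192 192 192 193
  193 193 193 193 192 194 194 193 194 189]
 [190 190 190 191 191 191 191 191 191 191 191 189 177 173 179 187 192 193
  192 193 192 193 193 193 193 193 194 190]
 [190 190 190 190 191 191 190 190 191 191 176 149 126 126 127 133 164 189
  193 193 193 193 193 193 193 193 194 189]
 [190 190 190 190 190 191 190 191 190 171 142 141 146 149 147 138 124 148
  187 193 192 193 193 193 194 193 194 190]
 [191 191 190 190 191 190 191 191 183 150 147 150 149 150 150 150 145 127
  162 192 193 193 193 193 193 193 195 190]
 [190 190 191 190 191 190 190 190 173 150 150 147 139 140 148 151 150 145
  146 188 192 192 193 193 193 192 193 190]
 [190 189 190 190 191 190 190 190 166 150 138 114  92 101 124 147 150 149
  145 181 193 192 192 192 193 193 193 192]
 [189 189 190 191 190 190 191 188 155 124  9
[... 543 characters left out ...]
185 189 158 135 138  98  84  80  79  71  60  87 159 167 168 176 188 191
  192 191 191 192 191 191 191 192 192 191]
 [183 190 174 143 118  74  70  72  69  47  16  57 175 190 190 191 191 190
  191 191 191 191 190 191 192 192 191 190]
 [181 191 189 158  91  69  70  72  65  29  10  48 174 192 191 191 191 191
  191 191 191 191 191 191 192 192 192 191]
 [180 190 190 150  77  72  74  72  56  19  16  48 173 192 190 191 192 191
  190 191 190 191 191 191 192 192 192 191]
 [138 141 139 102  70  74  73  68  43  18  16  46 171 192 191 191 190 190
  191 192 191 192 191 191 191 192 191 190]
 [ 32  27  47  70  71  72  72  62  22  12  15  38 157 191 191 190 190 191
  191 191 191 191 191 191 191 192 191 190]]
```

The toggle is still off and the picture puts the fingertips too high, passing over the ball. I'll work out the true tip height from the picture.

Run:
```python
from h import *
print("overhang",manip.finger_overhang)
h=imaging.camera_model("wrist"); K=h["camera_matrix"]; T=np.linalg.inv(h["hand_eye"])
def pj(p):
    c=T@np.append(p,1); return (K[0,0]*c[0]/-c[2]+K[0,2], K[1,1]*-c[1]/-c[2]+K[1,2])
for z in (.011,.0045,-.008,-.017,-.022): print(z,[np.round(pj([.011,y,z]),1).tolist() for y in (-.021,.021)])
w=cv2.imread('pics/w5.png'); g=cv2.GaussianBlur(cv2.cvtColor(w,cv2.COLOR_BGR2GRAY),(3,3),0)
print(g[222:262:3,255:300:3])
```

```text
overhang 0.011
0.011 [[285.7, 209.9], [352.2, 209.9]]
0.0045 [[284.4, 213.3], [353.4, 213.2]]
-0.008 [[281.8, 220.6], [356.0, 220.5]]
-0.017 [[279.6, 226.5], [358.2, 226.4]]
-0.022 [[278.3, 230.2], [359.5, 230.1]]
[[ 92  78  93 191 191 191 191 191 191 192 191 191 174 193 193]
 [ 94  79 100 192 191 191 191 191 190 192 191 189 171 192 193]
 [ 99  80 104 192 191 192 192 192 192 191 191 190 171 192 193]
 [ 90  78 104 193 158 149 148 144 152 192 191 188 172 190 193]
 [ 86  78 116 182  77  71  71  24  54 192 192 188 171 190 192]
 [ 78  78 114 130  70  73  65  14  47 194 191 187 174 189 192]
 [ 73  59  85  78  72  72  42  16  43 192 191 188 173 189 192]
 [ 25  13  50  73  73  70  19  15  35 185 191 191 179 188 192]
 [ 17  20  70  73  72  52  11  17  35 186 191 191 184 185 189]
 [ 28  48  72  73  72  29  13  17  23 178 191 192 191 188 188]
 [ 26  69  72  72  69  15  16  17  26 178 191 190 191 193 171]
 [ 49  72  74  73  42  14  18  10  21 176 191 191 192 156  63]
 [ 68  73  71  73  24   9  12  17  17 175 192 190 133  56  85]
 [ 79  78  77  63  18  14  15  11  17 176 185 100  58  96 115]]
```

>>> jog_arm --deltas '[{"gripper": 0.5, "offset": [0, -0.008, 0], "rotation": [0, 0, 0]}, {"gripper": 0.5, "offset": [0, -0.008, 0], "rotation": [0, 0, 0]}, {"gripper": 0.5, "offset": [0, -0.007, 0], "rotation": [0, 0, 0]}, {"gripper": 0.5, "offset": [0, 0, 0.005], "rotation": [0, 0, 0]}, {"gripper": 0.5, "offset": [0, 0, 0.005], "rotation": [0, 0, 0]}, {"gripper": 0.5, "offset": [0, 0, 0.004], "rotation": [0, 0, 0]}, {"gripper": 0.5, "offset": [0, 0, 0], "rotation": [0, 0, 0]}, {"gripper": 0.5, "offset": [0, 0, 0], "rotation": [0, 0, 0]}]'

```text
clock: 18.0
position: [0.6025, 0.2749, 0.252]
ee_rot: [0.683, 0.73, -0.0, -0.0]
ft_force: [-0.8, -0.4, -0.0]
grip_width: 0.504
grasp_force: 0.0
```

>>> jog_arm --deltas '[{"gripper": 0.5, "offset": [0, 0, 0.002], "rotation": [0, 0, 0]}, {"gripper": 0.5, "offset": [0, 0, 0.001], "rotation": [0, 0, 0]}, {"gripper": 0.5, "offset": [0, 0, 0], "rotation": [0, 0, 0]}]'

```text
clock: 18.3
position: [0.6024, 0.275, 0.2491]
ee_rot: [0.683, 0.73, -0.0, -0.0]
ft_force: [0.5, 0.3, 0.3]
grip_width: 0.503
grasp_force: 0.0
```

>>> jog_arm --deltas '[{"gripper": 0.5, "offset": [0, 0, 0.002], "rotation": [0, 0, 0]}, {"gripper": 0.5, "offset": [0, 0, 0.001], "rotation": [0, 0, 0]}, {"gripper": 0.5, "offset": [0, 0, 0], "rotation": [0, 0, 0]}]'

```text
clock: 18.6
position: [0.6023, 0.275, 0.2461]
ee_rot: [0.683, 0.73, -0.0, -0.0]
ft_force: [0.1, 0.4, -0.4]
grip_width: 0.497
grasp_force: 0.0
```

>>> jog_arm --deltas '[{"gripper": 0.5, "offset": [0, 0, 0.002], "rotation": [0, 0, 0]}, {"gripper": 0.5, "offset": [0, 0, 0.001], "rotation": [0, 0, 0]}, {"gripper": 0.5, "offset": [0, 0, 0], "rotation": [0, 0, 0]}]'

```text
clock: 18.9
position: [0.6023, 0.275, 0.2431]
ee_rot: [0.683, 0.73, -0.0, -0.0]
ft_force: [-0.2, -0.4, 0.1]
grip_width: 0.502
grasp_force: 0.0
```

>>> jog_arm --deltas '[{"gripper": 0.5, "offset": [0, 0, 0.001], "rotation": [0, 0, 0]}, {"gripper": 0.5, "offset": [0, 0, 0.001], "rotation": [0, 0, 0]}, {"gripper": 0.5, "offset": [0, 0, 0], "rotation": [0, 0, 0]}]'

```text
clock: 19.2
position: [0.6023, 0.275, 0.2411]
ee_rot: [0.683, 0.73, -0.0, -0.0]
ft_force: [0.1, -1.2, 0.8]
grip_width: 0.501
grasp_force: 0.0
```

>>> jog_arm --deltas '[{"gripper": 0.5, "offset": [0, 0.003, 0], "rotation": [0, 0, 0]}, {"gripper": 0.5, "offset": [0, 0.003, 0], "rotation": [0, 0, 0]}, {"gripper": 0.5, "offset": [0, 0.003, 0], "rotation": [0, 0, 0]}, {"gripper": 0.5, "offset": [0, 0.003, 0], "rotation": [0, 0, 0]}, {"gripper": 0.5, "offset": [0, 0.002, 0], "rotation": [0, 0, 0]}, {"gripper": 0.5, "offset": [0, 0, 0], "rotation": [0, 0, 0]}]'

```text
clock: 19.8
position: [0.6166, 0.2759, 0.2411]
ee_rot: [0.683, 0.73, -0.0, -0.0]
ft_force: [-0.7, 0.2, -0.4]
grip_width: 0.5
grasp_force: 0.2
```

>>> jog_arm --deltas '[{"gripper": 0.5, "offset": [0, 0.002, 0], "rotation": [0, 0, 0]}, {"gripper": 0.5, "offset": [0, 0.002, 0], "rotation": [0, 0, 0]}, {"gripper": 0.5, "offset": [0, 0.001, 0], "rotation": [0, 0, 0]}, {"gripper": 0.5, "offset": [0, 0, 0], "rotation": [0, 0, 0]}]'

```text
clock: 20.2
position: [0.6215, 0.2762, 0.2413]
ee_rot: [0.683, 0.73, 0.0, 0.0]
ft_force: [-0.4, 0.4, 0.1]
grip_width: 0.507
grasp_force: 0.2
```

```bash
cat > tg.py <<'E'
from h import *
import sys
o=manip.get_obs(); w=imaging.camera("wrist"); cv2.imwrite(sys.argv[1],w); W=cam("wrist",o)
print(o["ft_force"].round(2) if hasattr(o["ft_force"],'round') else o["ft_force"],o["position"])
ax=np.array([.6023,.2755])
u,v=map(int,proj(W,[*ax,.25])); g=cv2.GaussianBlur(cv2.cvtColor(w,cv2.COLOR_BGR2GRAY),(3,3),0)
print("off",proj(W,[ax[0]-.008,ax[1]-.0005,.267]),"on",proj(W,[ax[0]+.008,ax[1]+.0005,.267])); print("cols",u-30,"rows",v-18); print(g[v-18:v+34:2,u-30:u+32:2])
E
python3 tg.py pics/w7.png
```

```text
[-0.39  0.38  0.15] [0.62153054 0.276217   0.24125026]
off (np.float64(265.95711712921496), np.float64(251.846242637472)) on (np.float64(297.1149030188504), np.float64(251.89811997453148))
cols 255 rows 220
[[170 187 191 191 191 190 192 191 191 191 191 192 192 192 192 192 192 193
  192 192 193 193 193 193 193 194 194 194 194 194 194]
 [171 187 191 191 191 191 192 191 191 191 191 191 191 192 191 191 193 193
  192 193 193 193 194 193 192 193 193 193 193 194 193]
 [173 184 191 191 191 191 190 191 191 192 191 191 191 191 193 192 190 189
  189 191 193 193 193 193 193 193 193 193 192 193 193]
 [172 182 191 191 191 191 191 190 191 191 191 191 192 191 184 159 137 126
  126 141 168 189 193 193 192 193 193 193 194 193 193]
 [174 181 190 191 191 191 192 191 191 191 191 192 191 168 131 118 127 130
  127 120 116 134 176 192 192 192 192 193 193 193 193]
 [172 180 191 191 191 191 181 179 181 181 180 178 166 132 137 148 150 151
  151 150 145 123 127 183 194 193 193 193 193 193 194]
 [174 179 190 191 191 181 121 102 104 104  96  77  80 134 151 150 149 150
  150 150 150 148 126 151 192 192 193 193 193
[... 1761 characters left out ...]
  190 190 190 190 191 190 190 191 190 190 190 191 191]
 [ 88  99 101 101  91  39  21  13  15  14  12  16  17 119 192 191 191 190
  190 190 190 190 191 190 191 191 190 191 191 191 192]
 [ 77 128 152 157 143  68  38  16  13  11  14  17  21 126 191 190 189 189
  190 190 190 190 189 189 188 188 188 186 185 187 186]
 [ 19  51 130 164 150  72  39  20  11  13  16  13  22 120 170 169 168 166
  165 165 161 156 158 160 160 159 155 144 138 141 141]
 [ 15  17  93 160 153  76  41  23  12  16  13  14  23  97 121 116 117 116
  115 115 105 105 124 142 151 153 144 130 110 101 109]
 [ 15  19  63 148 154  82  40  19  18  16  16  11  36  99 111 108 113 112
  105  97 107 127 150 164 171 170 163 150 130 108 101]]
```

The pad now moves the ball: it is at mid-travel, near pixel (284,254). I continue.

>>> jog_arm --deltas '[{"gripper": 0.5, "offset": [0, 0.002, 0], "rotation": [0, 0, 0]}, {"gripper": 0.5, "offset": [0, 0.002, 0], "rotation": [0, 0, 0]}, {"gripper": 0.5, "offset": [0, 0.001, 0], "rotation": [0, 0, 0]}, {"gripper": 0.5, "offset": [0, 0, 0], "rotation": [0, 0, 0]}]'

```text
clock: 20.65
position: [0.6264, 0.2766, 0.2413]
ee_rot: [0.683, 0.73, -0.0, -0.0]
ft_force: [-1.3, -1.0, 0.5]
grip_width: 0.495
grasp_force: 0.9
```

>>> jog_arm --deltas '[{"gripper": 0.5, "offset": [0, 0.001, 0], "rotation": [0, 0, 0]}, {"gripper": 0.5, "offset": [0, 0.001, 0], "rotation": [0, 0, 0]}, {"gripper": 0.5, "offset": [0, 0, 0], "rotation": [0, 0, 0]}]'

```text
clock: 20.95
position: [0.6285, 0.2767, 0.2414]
ee_rot: [0.683, 0.73, 0.0, 0.0]
ft_force: [-1.4, 0.2, 2.6]
grip_width: 0.5
grasp_force: 1.1
```

```bash
python3 tg.py pics/w8.png | head -30
```

```text
[-1.45  0.21  2.56] [0.6284822  0.27669762 0.24136626]
off (np.float64(252.4692248721608), np.float64(251.79185684902785)) on (np.float64(283.60575007320136), np.float64(251.84608199896653))
cols 243 rows 220
[[188 175 185 191 190 191 191 190 191 191 191 190 191 191 191 191 192 192
  193 193 192 192 193 193 192 193 193 194 193 193 193]
 [188 173 182 191 190 191 190 191 191 191 191 191 192 191 191 191 191 191
  192 192 192 192 193 193 193 193 192 192 192 193 193]
 [187 172 180 192 191 190 189 191 191 191 190 191 191 191 191 191 192 191
  190 190 191 192 193 192 193 193 192 192 193 193 193]
 [186 172 179 191 191 190 191 190 191 190 190 191 190 192 191 189 174 145
  135 130 139 163 182 192 193 192 193 193 192 193 193]
 [187 178 178 191 190 191 190 191 191 190 190 192 190 192 184 147 123 120
  126 127 118 108 121 170 192 192 191 192 193 193 192]
 [188 184 176 189 190 190 191 190 191 191 191 190 182 177 144 118 137 138
  142 150 150 145 127 125 171 193 192 193 192 193 192]
 [187 184 174 189 189 190 191 190 190 191 192 181 121 100  83  87  80  58
   77 140 150 150 149 136 134 188 192 192 1
[... 159 characters left out ...]
191 190 190 190 190 192 181 108  69  71  71  67  31  14
   26  82 101 129 149 149 142 159 192 192 192 192 192]
 [189 187 177 185 190 191 191 191 189 191 150  78  71  72  72  59  18  14
   19  67  75  85 127 148 148 171 192 191 192 192 192]
 [189 188 176 184 191 191 171 147 140 140 100  68  72  71  71  38  14  17
   21  78  80  74  83 118 147 178 191 192 191 192 191]
 [189 188 176 182 187 157  78  31  29  50  70  70  72  72  61  23  10  19
   26  85  90  82  75  76 124 182 191 192 192 192 192]
 [188 187 175 175 128  54  20  17  24  58  73  72  71  71  47  19  13  13
   28  89  96  89  81  72  82 126 155 180 192 191 191]
 [189 186 178 142  43  14  16  19  39  69  72  70  72  67  32  15  17  11
```

Run:
```python
import cv2
w=cv2.imread('pics/w8.png'); g=cv2.GaussianBlur(cv2.cvtColor(w,cv2.COLOR_BGR2GRAY),(3,3),0)
print(g[222:274:2,262:318:2])
```

```text
[[191 192 191 192 191 191 191 191 192 192 192 192 192 193 193 193 193 192
  193 192 193 193 193 193 193 187 168 190]
 [190 191 191 191 191 191 192 192 190 190 190 191 193 193 192 193 193 192
  192 193 193 193 193 193 194 188 169 191]
 [189 191 190 191 192 191 184 159 139 132 132 151 173 189 193 192 193 193
  192 192 193 193 193 193 193 189 170 190]
 [190 191 191 191 191 168 132 119 123 128 124 112 110 144 187 193 192 191
  192 194 193 192 192 193 193 190 168 188]
 [191 191 187 180 165 123 128 139 139 146 151 148 138 119 146 188 193 193
  192 193 193 192 193 193 193 191 169 188]
 [191 191 153 104  91  83  87  68  57 112 150 150 150 146 124 165 193 192
  192 192 193 193 192 193 194 191 171 188]
 [191 181 108  69  69  69  62  21  16  87 143 148 150 150 140 142 189 192
  193 192 192 192 192 193 193 191 170 187]
 [191 150  77  70  71  71  52  18  15  54  95 113 143 150 148 141 183 192
  192 192 192 193 193 192 192 191 169 187]
 [181 107  70  71  73  69  37  14  11  43  77  75 105 142 149 155 187 192
  191 193 192 193 192 193 192 191 170 187]
 [127  76  70  72  73  60  18  18  13  50  85  
[... 1242 characters left out ...]
100  69  21  17  18  16  15  14  13  54 174 191 190 190 190 191 191 190
  190 190 190 190 191 191 191 191 182 166]
 [157 110  44  24  14  12  11  13   8  61 176 191 189 190 190 189 187 187
  186 184 185 185 184 184 183 181 165 129]
 [164 116  47  31  17  11  10  14  11  63 155 165 164 162 158 151 150 153
  153 150 146 137 131 134 132 130 122 110]
 [162 121  49  35  14  15  13  16  17  60 111 114 115 108 101 109 129 145
  152 149 140 124 107 105 110 111 114 113]
 [160 127  54  32  12  14  12   9  22  76 114 113 104  97 112 135 154 167
  172 168 159 144 124 106 105 110 111 112]
 [ 86  73  48  35  12  15  16  12  24  91 111 103 102 118 141 159 170 180
  185 180 173 162 145 125 106 106 111 111]]
```

The ball, at about (293,250), is now 11 px to the +x side of the hinge, which matches fully on. I back away and rise.

>>> jog_arm --deltas '[{"gripper": 0.5, "offset": [0, -0.003, 0], "rotation": [0, 0, 0]}, {"gripper": 0.5, "offset": [0, -0.006, 0], "rotation": [0, 0, 0]}, {"gripper": 0.55, "offset": [0, -0.007, 0], "rotation": [0, 0, 0]}, {"gripper": 0.6, "offset": [0, -0.006, 0], "rotation": [0, 0, 0]}, {"gripper": 0.7, "offset": [0, 0, -0.005], "rotation": [0, 0, 0]}, {"gripper": 0.7, "offset": [0, 0, -0.0195], "rotation": [0, 0, 0]}, {"gripper": 0.7, "offset": [0, 0, 0], "rotation": [0, 0, 0]}, {"gripper": 0.7, "offset": [0, 0, 0], "rotation": [0, 0, 0]}]'

```text
clock: 21.8
position: [0.6067, 0.2753, 0.2662]
ee_rot: [0.683, 0.73, 0.001, 0.0]
ft_force: [-0.4, 0.3, 0.0]
grip_width: 0.698
grasp_force: 0.0
```

Run:
```python
from h import *
o=manip.get_obs(); w=imaging.camera("wrist"); s=imaging.camera("scene"); cv2.imwrite('pics/w9.png',w); cv2.imwrite('pics/s9.png',s)
W=cam("wrist",o); print(o["position"],o["ft_force"])
ax=[.6023,.2755]
for n,P in dict(hinge=[*ax,.25],on=[ax[0]+.008,ax[1]+.0005,.267],off=[ax[0]-.008,ax[1]-.0005,.267]).items(): print(n,proj(W,P))
g=cv2.GaussianBlur(cv2.cvtColor(w,cv2.COLOR_BGR2GRAY),(3,3),0); print(g[206:252:2,300:346:2])
def blob(f):
    im=cv2.imread(f); gg=cv2.cvtColor(im,cv2.COLOR_BGR2GRAY)[110:135,360:395].astype(np.float32); return gg
A=blob('pics/s5.png');B=blob('pics/s9.png'); print(cv2.phaseCorrelate(A,B,cv2.createHanningWindow(A.shape[::-1],cv2.CV_32F)))
# other things on the shelf, before vs now (scene view)
a=cv2.imread('pics/scene0.png');b=s
for nm,(x,y,ww,h) in dict(comb=(322,150,36,34),bottle=(384,145,24,40),dish=(328,176,46,16),box=(402,158,16,22)).items():
    A,B=[cv2.cvtColor(i,cv2.COLOR_BGR2GRAY)[y:y+h,x:x+ww].astype(np.float32) for i in (a,b)]
    print(nm,cv2.phaseCorrelate(A,B,cv2.createHanningWindow((ww,h),cv2.CV_32F)))
```

```text
[0.60668673 0.2753299  0.2662293 ] [-0.43661961  0.2631083   0.00967833]
hinge (np.float64(312.3311841877124), np.float64(222.5801388906452))
on (np.float64(325.0270793271864), np.float64(232.79310337297343))
off (np.float64(298.3513405858537), np.float64(232.75372932866404))
[[194 194 194 193 194 194 194 194 194 194 194 195 194 195 195 195 194 195
  195 195 195 195 195]
 [194 194 194 195 194 194 194 195 195 194 194 194 194 195 194 194 194 195
  195 195 194 195 194]
 [194 194 195 194 194 194 194 192 189 184 189 194 195 195 195 195 194 195
  195 195 195 195 194]
 [194 194 194 193 195 193 172 141 132 129 136 157 183 194 195 194 194 194
  194 195 194 195 194]
 [193 194 194 194 191 157 130 136 143 146 143 138 137 174 195 194 194 195
  193 195 194 194 194]
 [193 194 193 194 170 135 147 151 151 151 151 149 143 150 190 195 194 194
  194 193 194 194 194]
 [193 194 193 189 150 147 151 151 148 143 145 150 150 147 175 194 194 194
  194 193 194 194 194]
 [194 193 194 184 150 151 152 147 120  96 102 128 146 150 171 194 194 194
  194 194 193 194 194]
 [194 193 194 187 157 150 150 134  98  87  80  
[... 1059 characters left out ...]
93 193 193 192 193 192 193 192 193
  192 192 192 192 192]
 [193 192 191 190 190 189 188 187 187 187 187 186 185 184 184 180 175 174
  177 186 185 184 185]
 [153 150 152 150 152 149 144 144 142 140 135 136 132 125 130 126 111  90
  109 173 189 188 190]
 [ 63  78 101 110 113 113 108 111 111 113 110 110 109 107 107 111 108  85
   61 119 185 192 191]]
((0.5980148664997209, 0.7351931814020638), 1.0166399982240466)
comb ((-0.19014102018405055, -0.06108687058352302), 0.9602140074158892)
bottle ((0.06257854423184561, 0.11597724213141447), 0.9296839132905006)
dish ((-0.11213314220858095, -0.040970582727029026), 0.9959480756272873)
box ((-0.16613358392322652, -0.01983427018031314), 0.7846484115968148)
```

The toggle is fully on: the ball is at (332,232) and the hinge at (318.5,221). The shelf things haven't moved. The sweep left the lamp leaning about 3.5 mm to +x at its top, within the bore play. I'll straighten it with a light nudge on the shade.

>>> jog_arm --deltas '[{"gripper": 0.8, "offset": [0, -0.002, 0], "rotation": [0, 0, 0]}, {"gripper": 0.8, "offset": [0, 0, 0], "rotation": [0, 0, 0]}, {"gripper": 0.8, "offset": [0, 0, 0.012], "rotation": [0, 0, 0]}, {"gripper": 0.8, "offset": [0, 0, 0.012], "rotation": [0, 0, 0]}, {"gripper": 0.8, "offset": [0, 0, 0.012], "rotation": [0, 0, 0]}, {"gripper": 0.8, "offset": [0, 0, 0.012], "rotation": [0, 0, 0]}, {"gripper": 0.8, "offset": [0, -0.003, 0], "rotation": [0, 0, 0]}, {"gripper": 0.8, "offset": [0, -0.003, 0], "rotation": [0, 0, 0]}, {"gripper": 0.8, "offset": [0, -0.003, 0], "rotation": [0, 0, 0]}, {"gripper": 0.8, "offset": [0, 0, 0], "rotation": [0, 0, 0]}]'

```text
clock: 22.9
position: [0.5953, 0.2748, 0.2186]
ee_rot: [0.683, 0.73, 0.001, 0.0]
ft_force: [0.8, 0.2, 0.7]
grip_width: 0.801
grasp_force: 0.0
```

>>> jog_arm --deltas '[{"gripper": 0.8, "offset": [0, -0.001, 0], "rotation": [0, 0, 0]}, {"gripper": 0.8, "offset": [0, -0.001, 0], "rotation": [0, 0, 0]}, {"gripper": 0.8, "offset": [0, 0, 0], "rotation": [0, 0, 0]}]'

```text
clock: 23.2
position: [0.5934, 0.2745, 0.2179]
ee_rot: [0.683, 0.73, 0.0, -0.0]
ft_force: [0.5, 0.9, 0.1]
grip_width: 0.797
grasp_force: 0.0
```

```bash
cat > tilt.py <<'E'
from h import *
import sys
o=manip.get_obs(); w=imaging.camera("wrist"); cv2.imwrite(sys.argv[1],w); W=cam("wrist",o)
g=cv2.GaussianBlur(cv2.cvtColor(w,cv2.COLOR_BGR2GRAY),(3,3),0)
u,v=proj(W,[.6023,.2755,.25]); v=int(v)
# bright shade-rim / cap edges along a row a little above the hinge
x0,x1=int(u)-60,int(u)+60; row=g[v-22:v-16,x0:x1].mean(0)
gr=np.gradient(row); print(o["position"],o["ft_force"],"pred hinge",u,v)
print("edges",[(x0+i,round(float(gr[i]),1)) for i in range(1,len(gr)-1) if abs(gr[i])>4 and abs(gr[i])>=max(abs(gr[i-1]),abs(gr[i+1]))])
d=g[v-8:v+1,int(u)-20:int(u)+24]; ys,xs=np.where((d>125)&(d<160)); print("disc col",xs.mean()+int(u)-20, "dx mm",(xs.mean()+int(u)-20-u)*(o["position"][2]+.156-.25)/278.8*1000*1.0)
E
python3 tilt.py pics/w10.png
```

```text
[0.59340543 0.27445371 0.21793064] [0.45118954 0.90766363 0.13133654] pred hinge 337.05385954335514 257
edges [(298, 5.8), (301, -15.6), (304, 11.4), (380, -6.8), (385, -55.0), (391, 13.3)]
disc col 342.0858585858586 dx mm 2.236796447662659
```

>>> jog_arm --deltas '[{"gripper": 0.8, "offset": [0, -0.001, 0], "rotation": [0, 0, 0]}, {"gripper": 0.8, "offset": [0, -0.001, 0], "rotation": [0, 0, 0]}, {"gripper": 0.8, "offset": [0, 0, 0], "rotation": [0, 0, 0]}]'

```text
clock: 23.55
position: [0.5914, 0.2743, 0.2178]
ee_rot: [0.683, 0.73, 0.0, -0.0]
ft_force: [0.2, 0.7, 0.5]
grip_width: 0.799
grasp_force: 0.1
```

```bash
python3 tilt.py pics/w11.png
```

```text
[0.59138761 0.27427649 0.21784926] [0.24340308 0.70593779 0.46952728] pred hinge 341.1717161507985 257
edges [(298, 6.3), (301, -17.4), (304, 12.8), (381, -6.4), (385, -58.4), (391, 13.1)]
disc col 342.0974358974359 dx mm 0.4112256265045684
```

>>> jog_arm --deltas '[{"gripper": 0.8, "offset": [0, 0.003, 0], "rotation": [0, 0, 0]}, {"gripper": 0.8, "offset": [0, 0.007, 0], "rotation": [0, 0, 0]}, {"gripper": 0.8, "offset": [0, 0, 0], "rotation": [0, 0, 0]}, {"gripper": 0.8, "offset": [0, 0, -0.01], "rotation": [0, 0, 0]}, {"gripper": 0.8, "offset": [0, 0, -0.02], "rotation": [0, 0, 0]}, {"gripper": 0.8, "offset": [0, 0, -0.02], "rotation": [0, 0, 0]}, {"gripper": 0.8, "offset": [0, 0, -0.03], "rotation": [0, 0, 0]}, {"gripper": 0.8, "offset": [0, 0, -0.03], "rotation": [0, 0, 0]}, {"gripper": 0.8, "offset": [0, 0, 0], "rotation": [0, 0, 0]}, {"gripper": 0.8, "offset": [0, 0, 0], "rotation": [0, 0, 0]}]'

```text
clock: 24.6
position: [0.6017, 0.2749, 0.329]
ee_rot: [0.683, 0.73, 0.001, 0.0]
ft_force: [-0.2, 0.1, -0.7]
grip_width: 0.801
grasp_force: 0.0
```

```bash
python3 tilt.py pics/w12.png
python3 - <<'E'
from h import *
o=manip.get_obs(); W=cam("wrist",o); w=cv2.imread('pics/w12.png'); g=cv2.GaussianBlur(cv2.cvtColor(w,cv2.COLOR_BGR2GRAY),(3,3),0)
u,v=map(int,proj(W,[.6023,.2755,.25])); print(u,v,proj(W,[.6103,.276,.267])); print(g[v-10:v+14:2,u-20:u+22:2])
E
```

```text
[0.60171912 0.27491987 0.32898339] [-0.16477768  0.14552505 -0.68235768] pred hinge 319.58186306185036 196
edges [(264, -22.6), (270, 36.5), (297, -8.2), (300, 6.4), (341, -6.4), (344, 6.8), (367, -5.4)]
disc col 320.1333333333333 dx mm 0.4648004142444922
320 197 (np.float64(330.14529937046507), np.float64(202.72200918628442))
[[188 194 193 193 192 193 192 194 188 174 171 171 182 191 194 193 194 194
  194 194 194]
 [187 192 193 192 192 192 193 184 155 140 141 142 149 169 193 194 194 194
  194 195 194]
 [187 192 192 193 193 193 189 155 142 149 149 148 147 151 179 193 193 194
  193 194 194]
 [187 192 192 192 193 193 182 148 149 145 129 123 139 147 168 194 194 195
  194 194 194]
 [186 193 193 192 193 194 181 150 149 129  93  85  96 118 153 190 191 194
  194 193 194]
 [186 193 192 192 192 192 185 153 148 131 103  94  89  85 104 135 144 176
  193 194 194]
 [185 192 191 193 192 192 189 163 149 149 136 117 104  92 105 130 131 147
  190 194 194]
 [186 192 192 192 192 192 193 181 157 149 149 146 137 125 127 145 145 148
  186 194 193]
 [184 192 192 192 192 193 193 193 184 172 165 167 178 179 148 144 146 165
  192 193 193]
 [184 193 192 192 192 192 192 192 193 192 191 192 193 194 184 170 175 189
  193 193 193]
 [184 192 192 192 192 192 192 192 192 193 193 193 193 193 193 192 193 193
  194 193 193]
 [184 192 191 192 191 192 192 192 193 194 192 193 193 193 192 192 193 192
  193 193 193]]
```

The lamp stands upright and the ball is at (330.5,203), exactly the predicted fully-on position. The gripper is clear, so I hand in.

```bash
python3 -c "
from workcell import workorder
print(workorder.hand_in())"
```

```text
the job is handed in; nothing more can be done
None
```

The lamp stands upright on the seat in the post holder with its toggle fully on, the other shelf things haven't moved, and the job is handed in; the push briefly reached about 15 N as it seated, right at the forcing limit, and I inferred the plunger's snap from the seating depth rather than seeing it.

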